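# Vent the sealed transit case

## Robot

A 6-joint arm with a two-finger parallel gripper is mounted at the origin on the work surface. World frame = base frame: x ahead of the robot, y to its left, z up, the work surface at z = 0. Lengths are in m, angles in rad, forces in N, time in s.
With the tool pointing down it reaches from about 0.35 to 0.775 m from the base axis. Payload 5.5 kg.
Tool frame: the origin (TCP) lies at the very end of the fingers, on their centre line; the grasp point (between the pads) lies 19 mm behind it; y points along the fingers, z is the direction in which the jaws open and shut, and the axes are right-handed (so a half turn about y gives the same grasp; the last joint's range is limited). The gripper opens to 85 mm and grips with 20 to 120 N. Pads are 22 mm wide; open, the fingers measure 114 mm over their backs; the gripper's body (76 mm by 85 mm) begins 54 mm behind the grasp point. The pads swing forward as they close: fully open they stand 13 mm farther back than shut.
Start: joints at [-1.375, 0.313, 0.046, 1.304, 0, 1.431], TCP at [0.189, -0.543, 0.231] pointing down, gripper open.
Joint ranges: [-2.76, 2.76], [-0.86, 1.69], [-1.03, 1.26], [-2.2, 2.34], [-1.47, 1.5], [-3.14, 3.14]. Speed limits (rad/s): [2.57, 2.57, 3.14, 3.14, 3.14, 3.14].

## Interface

Orientations are given as a rotation vector (axis times angle).
In Python, from workcell import bot gives the robot as it stands.
- The arm moves only by the tool jog_arm, never from a script. Its arguments are lists of equal length, an entry for each row: "slide": the shift along the tool's x, y, z in cm, a list of three; "dr": the turn, a rotation vector about the tool's x, y, z in rad, a list of three; "fingers": the closure, from -1 (fully open) to 1 (shut). In form: {"slide": [[dx, dy, dz], ...], "dr": [[wx, wy, wz], ...], "fingers": [fingers, ...]}. A call has 1 to 10 rows; each row is the pose to reach, as a shift and turn from the pose commanded when the call began, along the tool's axes at that moment; what a row does not reach only later rows make up. A row lasts 1/10 s, in which the tool goes at most 50 mm and 8.59 degrees, less where a joint would pass 70% of its speed; a pose out of reach is approached as far as the arm can. A call with a gripper value outside its range is refused whole. The fingers move at their own pace and stop on an object; "newtons" is the grip in N (left out, the last holds). Time passes only in rows, so rows that repeat a pose let the fingers close. It gives the time, the measured TCP pose, the force and the opening at its end, in the units of the state.
- bot.sense(): the state, without advancing time (a new reading comes with each control period).
- bot.get_image(name): name is "scene" or "top" or "wrist"; returns the picture (400x640x3 uint8, red, green, blue); there is no depth.
- bot.camera_model(name): a dict with "vertical_fov" (degrees; the focal length in pixels is half the picture's height over the tangent of half this angle, whatever the lens; pixels are square), "cx", "cy" (the principal point, pixels), "R" (3x3) and "t" (3): a world point X has camera coordinates R X + t. Camera axes: x right, y down, z forward; pixel columns grow to the right and rows downward; lengths in m; the calibration is good to about 2 mm. The wrist camera is an equidistant fisheye: a pixel r from the principal point sees the ray r / f radians off the axis. A picture is of the moment at which its call begins: read the wrist's pose just before it. camera_model takes no time and is no camera call; for the wrist camera it gives the pose at the moment of the call.
- bot.sign_off(): hands the job in, once; it reports no verdict.
Trained networks look in the newest picture that a camera, given by its name, has taken for a name from the list of things; names that differ only in an ending like _2 or _b are one class to them, and where a whole thing is asked for, a point or a joint stands for the part that bears it (a point fixed in the world has none). Each returns a list of dicts, best first, with "conf" (0 to 1); they miss things now and then, are a little off and sometimes report something else, mostly with a low value. They report only what shows in the picture. A call takes as long as a camera call.
- bot.find_in(camera, thing): "bbox" ([left, top, right, bottom] in pixels, round what is visible of it).
- bot.spot_point(camera, thing): "location" ([column, row] in pixels: a listed point, or the origin of a listed thing).
The state is a dict: "clock": time; "joint_pos": joint angles; "qd": joint speeds; "effort": joint torques, N m; "tcp_pos": TCP position; "eef_rot": TCP orientation; "force": force on the tool from outside, world axes, zero at the start; "torque": the same for the moment, N m; "width": finger opening in m.
Only numpy, scipy, OpenCV 4.12 (cv2) and the standard library are available. Lean on these libraries where they do the work, as an engineer would, in place of code of your own. Each camera call takes 0.05 s, during which the arm holds its last target. There are 200 camera calls.

## Task

Vent the larger of the two olive transit cases so that it can be opened: lift the hinged steel dust cover over the vent on its lid and fold it right back until it lies open, then unscrew the black winged cap beneath it anticlockwise to its stop, a little under a quarter turn. Leave the cap unscrewed and the cover lying open.

Things in the scene. Friction and masses are not known exactly. Their poses are not given: they have to be found in the camera images.
- cover_tongue (a point): Mid-point of the steel cover's tongue (16 wide in y, 8 thick, 40 mm long, pointing at the robot) on the larger case (300x240x100 mm; ignore the 220x180x75 one). 15 mm from the tip, 25 from the cover's 54 mm disc, 58 above the lid, free space below. Frame turns with the cover: x towards the hinge, y along it, z up when closed. Hinge axis: 107 mm along +x; its posts rise 6 mm above it.
- vent_cover (a joint): Angle of the cover, rad: 0 shut and level, 1.57 upright, 3.05 folded right back on its stop, nearly level beyond the hinge. 5 mm plate, about 80 g, lightly damped: let go before upright it falls shut, let go past 1.8 it sinks to its stop within about 3 s. The case is fixed to the table.
- cap_grip (a point): Grip point of the black vent cap under that cover, on its vertical axis: a 40 mm disc, 8 mm thick, bearing an upright bar 40 long (x), 14 thick (y), 28 mm high. The point is 21 mm above the disc, 7 below the bar's top, 43 above the case's lid. Frame turns with the cap: x along the bar, z up. The cover's hinge posts stand 49 mm or more from the axis, their tops 14 mm above the bar's.
- vent_cap (a joint): Angle of the cap, rad, growing anticlockwise seen from above: 0 screwed tight (bar along the case's length), 1.3 (75 degrees) unscrewed on its stop. Starts between 0 and 0.25, stays where it is left, takes about 0.04 N m to turn. Captive: it does not lift off.

How it is judged:
By the outcome, as a careful person would: the job done as asked, in the order asked, and still so for the second after the job is handed in, with the robot touching nothing.
It also fails if it takes over 51 s, if anything falls off the work surface, if the arm or the gripper's body presses on something with over 40 N, if the wrist force passes 120 N, or if a joint passes its speed limit or range.

## Working session

There is one attempt and no reset: what is moved stays moved. The work goes in short steps, Python scripts to look and compute and a tool call to move; the robot and the scene stay as the last step left them, time stands still between calls to the robot, and variables do not carry over. Pictures are saved under pics/ and viewed, about 8 in all and at most 12, crops included, and the job is handed in when it is done.

Besides the shell and the picture viewer there is one more tool, called after "Call:" as name(argument=value, ...), one argument or row to a line, values as JSON. jog_arm: Moves the arm, as the interface text tells. Its arguments: {"type":"object","properties":{"slide":{"type":"array","items":{"type":"array","items":{"type":"number"}}},"dr":{"type":"array","items":{"type":"array","items":{"type":"number"}}},"fingers":{"type":"array","items":{"type":"number"}},"newtons":{"type":"number"}},"required":["slide","dr","fingers"]}

```bash
ls; mkdir -p pics; cat > h.py <<'E'
import numpy as np, cv2
from scipy.spatial.transform import Rotation as Ro
from workcell import bot
def ray(cam,px):
    m=bot.camera_model(cam); R=np.array(m["R"]);t=np.array(m["t"])
    f=200/np.tan(np.radians(m["vertical_fov"])/2)
    d=np.array([px[0]-m["cx"],px[1]-m["cy"]])
    if cam=="wrist":
        r=np.hypot(*d);th=r/f
        v=np.array([*(d/max(r,1e-9)*np.sin(th)),np.cos(th)])
    else: v=np.array([*(d/f),1.]); v/=np.linalg.norm(v)
    return -R.T@t, R.T@v
def tri(rays):
    A=sum(np.eye(3)-np.outer(v,v) for o,v in rays);b=sum((np.eye(3)-np.outer(v,v))@o for o,v in rays)
    X=np.linalg.solve(A,b); return X,[np.linalg.norm((np.eye(3)-np.outer(v,v))@(X-o))*1000 for o,v in rays]
def proj(cam,X):
    m=bot.camera_model(cam);c=np.array(m["R"])@X+np.array(m["t"]);f=200/np.tan(np.radians(m["vertical_fov"])/2)
    if cam=="wrist":
        r=np.hypot(c[0],c[1]);th=np.arctan2(r,c[2]);return np.array([m["cx"],m["cy"]])+f*th*c[:2]/r
    return np.array([m["cx"],m["cy"]])+f*c[:2]/c[2]
def save(cam,name):
    im=bot.get_image(cam);cv2.imwrite("pics/"+name,im[:,:,::-1]);return im
E
python3 - <<'E'
from h import *
s=bot.sense();print(s); print(Ro.from_rotvec(s["eef_rot"]).as_matrix().round(3))
ims=[]
for c in ("scene","top","wrist"):
    im=bot.get_image(c);ims.append(im)
    for t in ("cover_tongue","cap_grip"):
        print(c,t,bot.spot_point(c,t)[:3])
    print(c,bot.find_in(c,"vent_cover")[:3])
    m=bot.camera_model(c);print(m["vertical_fov"],-np.array(m["R"]).T@np.array(m["t"]))
cv2.imwrite("pics/a.png",np.vstack([ims[0][:,:,::-1],ims[1][:,:,::-1]])[:, :][:800]); 
cv2.imwrite("pics/a0.png",cv2.resize(np.vstack([ims[0],ims[1]])[:,:,::-1],(480,600)))
cv2.imwrite("pics/s.png",ims[0][:,:,::-1]);cv2.imwrite("pics/t.png",ims[1][:,:,::-1]);cv2.imwrite("pics/w.png",ims[2][:,:,::-1])
E
```

```text
pics
{'clock': 0.0, 'joint_pos': array([-1.37459923e+00,  3.14002108e-01,  4.49795025e-02,  1.30357547e+00,
        1.02968667e-05,  1.43121766e+00]), 'qd': array([-0.00072573, -0.00012719,  0.00068301,  0.00103081,  0.00103374,
        0.00084434]), 'effort': array([ 1.25758594e-03, -4.80627036e+01,  2.98532170e+01,  1.93453190e-02,
       -2.41863745e-05,  1.29872143e-05]), 'tcp_pos': array([ 0.18937057, -0.54239234,  0.2304081 ]), 'eef_rot': array([-0.34568171,  2.04123621, -2.03751027]), 'force': array([-0.88984247, -0.4010182 , -0.00968457]), 'torque': array([0.03012664, 0.05306718, 0.00228465]), 'width': 0.0857254504111391}
[[-0.944 -0.     0.33 ]
 [-0.33   0.002 -0.944]
 [-0.    -1.    -0.002]]
scene cover_tongue [{'location': [416.1, 250.7], 'conf': 0.63}]
scene cap_grip [{'location': [393.6, 268.6], 'conf': 0.65}]
scene []
44.18408589489698 [0.86228821 0.48173581 0.95346066]
top cover_tongue [{'location': [218.4, 243.5], 'conf': 0.83}]
top cap_grip [{'location': [224.5, 218.6], 'conf': 0.48}]
top [{'bbox': [204.4, 180.1, 237.3, 253.0], 'conf': 0.57}]
50.602565680416376 [ 0.40627974 -0.03742872  0.89170509]
wrist cover_tongue []
wrist cap_grip []
wrist []
65.70646984690485 [ 0.26680192 -0.51464539  0.37334434]
```

View pics/s.png

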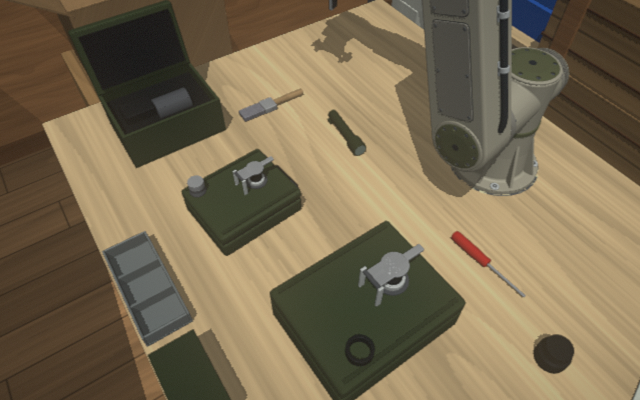

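View pics/t.png

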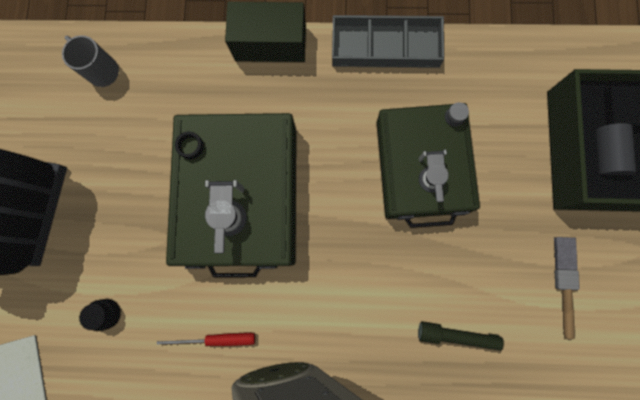

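```bash
python3 - <<'E'
from h import *
X,e=tri([ray("scene",(416.1,250.7)),ray("top",(218.4,243.5))]);print(X,e)
X,e=tri([ray("scene",(393.6,268.6)),ray("top",(224.5,218.6))]);print(X,e)
# axes in the top image
m=bot.camera_model("top");print(np.array(m["R"]).round(3))
E
```

```text
[0.43337013 0.16541392 0.16209194] [np.float64(0.8173750522926907), np.float64(0.8173750522928065)]
[0.48035486 0.16330802 0.13678822] [np.float64(0.5352711037957314), np.float64(0.5352711037957313)]
[[ 0.028 -0.999 -0.032]
 [-0.989 -0.023 -0.149]
 [ 0.148  0.036 -0.988]]
```

The larger case is at top (232,190), with its tongue at top (218,243) and scene (416,251). The steel cover is shut and the hinge posts are near top (207,183) and (235,183). The smaller case, further right, is the decoy. Next I'll work out the case yaw and the moves.

```bash
cat >> h.py <<'E'
def plane(cam,px,z):
    o,v=ray(cam,px);return o+v*(z-o[2])/v[2]
def rel(p,M):
    """shift (cm) and rotvec in current *measured* tool frame to reach pose p,M"""
    s=bot.sense();A=Ro.from_rotvec(s["eef_rot"]).as_matrix()
    return (A.T@(np.array(p)-s["tcp_pos"])*100).round(2),Ro.from_matrix(A.T@M).as_rotvec().round(3)
def tool(az,pitch):
    """pointing dir = cos(pitch)*e - sin(pitch)*z, e horizontal at azimuth az; jaw axis z = e turned +90 deg"""
    e=np.array([np.cos(az),np.sin(az),0]);y=np.cos(pitch)*e-np.array([0,0,np.sin(pitch)])
    z=np.array([-np.sin(az),np.cos(az),0]);return np.c_[np.cross(y,z),y,z]
E
python3 - <<'E'
from h import *
P={k:plane("top",p,.104) for k,p in dict(a=(174,115),b=(167,265),c=(294,115),d=(296,265)).items()}
print(P,[np.degrees(np.arctan2(*(P[i]-P[j])[1::-1])) for i,j in("ab","cd")])
print(proj("top",np.array([.54,.165,.162])),[plane("top",p,.165) for p in((207,183),(235,183),(218.4,243.5))])
print(rel([.45,-.2,.32],tool(0,np.pi/2)),rel([.38,.165,.27],tool(0,np.pi/2)),rel([.38,.165,.27],tool(0,np.pi/4)))
E
```

```text
{'a': array([0.68487368, 0.28523563, 0.104     ]), 'b': array([0.39377932, 0.27485464, 0.104     ]), 'c': array([0.68884479, 0.04880106, 0.104     ]), 'd': array([0.40065118, 0.03414655, 0.104     ])} [np.float64(2.0424126259055093), np.float64(2.9109555203624695)]
[222.19223098 183.31091354] [array([0.5394049 , 0.19121176, 0.165     ]), array([0.54051283, 0.14148333, 0.165     ]), array([0.43386815, 0.16404718, 0.165     ])]
(array([-35.9 ,  -8.87, -23.79]), array([ 0.   , -2.806,  0.   ])) (array([-41.32,  -3.87, -60.56]), array([ 0.   , -2.806,  0.   ])) (array([-41.32,  -3.87, -60.56]), array([ 1.081, -2.611, -0.183]))
```

Call:
jog_arm(
  slide=[
    [-36, -9, -24],
    [-36, -9, -24],
    [-36, -9, -24],
    [-36, -9, -24],
    [-36, -9, -24],
    [-36, -9, -24],
    [-36, -9, -24],
    [-36, -9, -24],
    [-41, -9, -50],
    [-41, -6, -60],
  ],
  dr=[
    [0, -2.8, 0],
    [0, -2.8, 0],
    [0, -2.8, 0],
    [0, -2.8, 0],
    [0, -2.8, 0],
    [0, -2.8, 0],
    [0, -2.8, 0],
    [0, -2.8, 0],
    [0, -2.8, 0],
    [0, -2.8, 0],
  ],
  fingers=[-0.2, -0.2, -0.2, -0.2, -0.2, -0.2, -0.2, -0.2, -0.2, -0.2],
  newtons=40,
)

```text
clock: 1.6
tcp_pos: [0.4179, -0.1295, 0.3113]
eef_rot: [-1.325, 1.005, -1.008]
force: [0.4, 0.1, -0.1]
width: 0.0514
```

```bash
python3 - <<'E'
from h import *
s=bot.sense();print(s["clock"],s["joint_pos"].round(2),s["width"])
print(rel([.36,.165,.28],tool(.03,np.pi/4)),rel([.36,.165,.28],tool(.03,np.pi/2)))
E
```

```text
1.6 [-0.48  0.03 -0.1   1.44  0.    0.81] 0.05135281585821027
(array([-29.93,   3.1 ,   2.33]), array([ 0.52 , -1.256, -0.662])) (array([-29.93,   3.1 ,   2.33]), array([-0.   , -1.329,  0.002]))
```

Call:
jog_arm(
  slide=[
    [-30, 2, 2],
    [-30, 2, 2],
    [-30, 2, 2],
    [-30, 2, 2],
    [-30, 3, 2],
    [-30, 3, 2],
    [-30, 3, 2],
    [-30, 3, 2],
    [-30, 3, 2],
    [-30, 3, 2],
  ],
  dr=[
    [0.52, -1.256, -0.66],
    [0.52, -1.256, -0.66],
    [0.52, -1.256, -0.66],
    [0.52, -1.256, -0.66],
    [0.52, -1.256, -0.66],
    [0.52, -1.256, -0.66],
    [0.52, -1.256, -0.66],
    [0.52, -1.256, -0.66],
    [0.52, -1.256, -0.66],
    [0.52, -1.256, -0.66],
  ],
  fingers=[-0.2, -0.2, -0.2, -0.2, -0.2, -0.2, -0.2, -0.2, -0.2, -0.2],
)

```text
clock: 2.6
tcp_pos: [0.3569, 0.1647, 0.2809]
eef_rot: [-1.474, -0.607, -0.6]
force: [-0.1, -0.0, -0.6]
width: 0.0513
```

```bash
python3 - <<'E'
from h import *
s=bot.sense();print(s["clock"],s["joint_pos"].round(2),s["width"])
im=save("wrist","w1.png");r=bot.spot_point("wrist","cover_tongue")[:3];print(r, proj("wrist",np.array([.433,.165,.162])),proj("wrist",np.array([.54,.166,.162])))
print(bot.spot_point("wrist","cap_grip")[:2])
if r:
    print(tri([ray("wrist",r[0]["location"]),ray("scene",(416.1,250.7)),ray("top",(218.4,243.5))]))
print(rel([.36,.165,.28],tool(.03,np.pi/4)))
E
```

```text
2.6 [ 0.45 -0.62 -0.89  0.58 -0.3   0.34] 0.051277972376814904
[{'location': [317.0, 151.8], 'conf': 0.72}] [320.31585103 162.75130741] [321.02409379 212.31623329]
[{'location': [321.3, 168.3], 'conf': 0.7}]
(array([0.43141901, 0.16418073, 0.15598234]), [np.float64(2.7698613586238543), np.float64(1.8338538193325256), np.float64(3.58529930249611)])
(array([0.29, 0.26, 0.21]), array([ 0.013, -0.032, -0.016]))
```

View pics/w1.png

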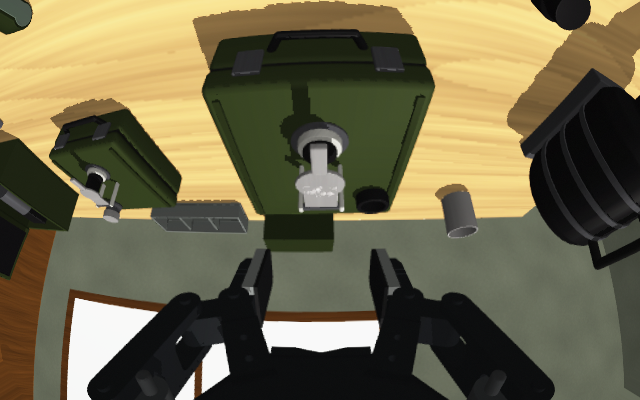

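```bash
python3 - <<'E'
from h import *
print(bot.sense()["qd"].round(3))
bot.get_image("wrist");r=bot.spot_point("wrist","cover_tongue")[:3];print(r, proj("wrist",np.array([.433,.165,.162])),proj("wrist",np.array([.54,.166,.162])))
if r:
    print(tri([ray("wrist",r[0]["location"]),ray("scene",(416.1,250.7)),ray("top",(218.4,243.5))]))
    print(plane("wrist",r[0]["location"],.162))
G=np.array([.433,.165,.16])
for d in (.07,):
  M=tool(.03,np.pi/4);print(rel(G-M[:,1]*(d-.019),M),rel(G-M[:,1]*(-.019),M))
E
```

```text
[-0.003  0.049  0.082  0.014 -0.008  0.034]
[{'location': [318.4, 158.0], 'conf': 0.62}] [318.97227653 156.96882123] [320.35671441 207.91882815]
(array([0.4334922 , 0.16508666, 0.16258001]), [np.float64(0.6502697511367226), np.float64(1.1310858905134358), np.float64(0.5899778106408846)])
[0.43463918 0.16446184 0.162     ]
(array([-3.2 ,  8.88, -0.09]), array([ 0.013, -0.032, -0.014])) (array([-3.1 , 15.88,  0.  ]), array([ 0.013, -0.032, -0.014]))
```

Call:
jog_arm(
  slide=[
    [-3.2, 5, 0],
    [-3.2, 9, 0],
    [-3.2, 12, 0],
    [-3.2, 14, 0],
    [-3.2, 15.5, 0],
    [-3.2, 15.5, 0],
    [-3.2, 15.5, 0],
  ],
  dr=[
    [0.01, -0.03, -0.01],
    [0.01, -0.03, -0.01],
    [0.01, -0.03, -0.01],
    [0.01, -0.03, -0.01],
    [0.01, -0.03, -0.01],
    [0.01, -0.03, -0.01],
    [0.01, -0.03, -0.01],
  ],
  fingers=[-0.2, -0.2, -0.2, -0.2, -0.2, -0.2, -0.2],
)

```text
clock: 3.55
tcp_pos: [0.4549, 0.176, 0.1663]
eef_rot: [-1.492, -0.606, -0.569]
force: [0.2, -0.4, -0.2]
width: 0.0514
```

```bash
python3 - <<'E'
from h import *
s=bot.sense();print(s["clock"],s["joint_pos"].round(2),s["force"])
M=tool(.03,np.pi/4);print(rel(np.array([.430,.165,.162])+M[:,1]*.019,M))
im=save("wrist","w2.png");cv2.imwrite("pics/w2.png",im[:,:,::-1])
print(bot.spot_point("wrist","cover_tongue")[:2],proj("wrist",np.array([.4335,.165,.162])))
E
```

```text
3.55 [ 0.34 -0.26 -1.02  0.08 -0.22  0.23] [ 0.22448157 -0.35287016 -0.21330205]
(array([-2.07,  0.5 , -1.02]), array([ 0.014,  0.   , -0.034]))
[{'location': [298.0, 232.2], 'conf': 0.87}] [295.05288659 238.39338427]
```

View pics/w2.png

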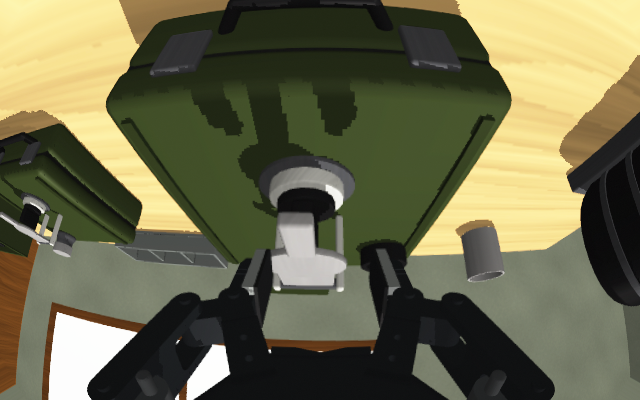

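```bash
python3 - <<'E'
from h import *
M=tool(.03,1.22)
for G in ([.425,.165,.185],[.430,.165,.162]): print(rel(np.array(G)+M[:,1]*.019,M))
E
```

```text
(array([-1.69, -1.59, -1.04]), array([ 0.013, -0.002,  0.402]))
(array([-2.9 ,  0.43, -1.03]), array([ 0.013, -0.002,  0.402]))
```

Call:
jog_arm(
  slide=[
    [-1, -2, -0.5],
    [-1.7, -2, -1],
    [-1.7, -1.6, -1],
    [-1.7, -1.6, -1],
    [-1.7, -1.6, -1],
  ],
  dr=[
    [0, 0, 0.15],
    [0.01, 0, 0.3],
    [0.01, 0, 0.4],
    [0.01, 0, 0.4],
    [0.01, 0, 0.4],
  ],
  fingers=[-0.2, -0.2, -0.2, -0.2, -0.2],
)

```text
clock: 4.15
tcp_pos: [0.432, 0.1655, 0.1672]
eef_rot: [-1.549, -0.3, -0.258]
force: [-1.4, 0.2, -0.4]
width: 0.0508
```

```bash
python3 - <<'E'
from h import *
s=bot.sense();print(s["joint_pos"].round(2),s["qd"].round(2),s["force"])
M=tool(.03,1.22)
for G in ([.430,.165,.162],): print(rel(np.array(G)+M[:,1]*.019,M))
E
```

```text
[ 0.24 -0.13 -0.68  0.67 -0.08  0.2 ] [ 0.01 -0.03 -0.07 -0.02 -0.   -0.  ] [-1.35094019  0.22283283 -0.35928644]
(array([-0.38,  2.32, -0.04]), array([ 0.003, -0.003,  0.005]))
```

Call:
jog_arm(
  slide=[
    [-0.4, 1.2, 0],
    [-0.4, 2.3, 0],
    [-0.4, 2.3, 0],
    [-0.4, 2.3, 0],
    [-0.4, 2.3, 0],
    [-0.4, 2.3, 0],
    [-0.4, 2.3, 0],
    [-0.4, 2.3, 0],
  ],
  dr=[
    [0, 0, 0],
    [0, 0, 0],
    [0, 0, 0],
    [0, 0, 0],
    [0, 0, 0],
    [0, 0, 0],
    [0, 0, 0],
    [0, 0, 0],
  ],
  fingers=[-0.2, -0.2, -0.2, 1, 1, 1, 1, 1],
  newtons=25,
)

```text
clock: 4.95
tcp_pos: [0.4351, 0.1645, 0.1444]
eef_rot: [-1.552, -0.299, -0.257]
force: [-4.2, -4.2, 4.8]
width: 0.0153
```

```bash
python3 - <<'E'
from h import *
s=bot.sense();print(s["joint_pos"].round(2),s["force"],s["width"])
A=Ro.from_rotvec(s["eef_rot"]).as_matrix();g=s["tcp_pos"]-.019*A[:,1];print("grasp",g)
H=np.array([.540,.1665,.162]);r=np.hypot(*(g-H)[[0,2]]);print(r)
th0=np.arctan2(g[2]-H[2],H[0]-g[0]);u=np.array([np.cos(.03),np.sin(.03),0])
for th,p in ((.25,1.26),(.5,1.30),(.75,1.35),(1,1.4),(1.25,1.48),(1.5,1.57),(1.75,1.57),(1.95,1.6),(2.1,1.65)):
    M=tool(.03,p);G=H-u*np.cos(th+th0)*r+np.array([0,0,np.sin(th+th0)*r])
    d=rel(G+.019*M[:,1],M);print(th,d[0],d[1])
E
```

```text
[ 0.24 -0.1  -0.72  0.61 -0.08  0.2 ] [-4.22567353 -4.17657618  4.81474493] 0.015264429482478243
grasp [0.42852266 0.16443188 0.16220594]
0.11147753183922676
0.25 [ 1.2  -2.47 -0.13] [ 0.005 -0.002  0.043]
0.5 [ 2.98 -4.54 -0.13] [ 0.005 -0.002  0.083]
0.75 [ 5.2  -6.1  -0.14] [ 0.005 -0.003  0.133]
1 [ 7.73 -7.04 -0.14] [ 0.005 -0.003  0.183]
1.25 [10.35 -7.32 -0.13] [ 0.005 -0.003  0.263]
1.5 [12.93 -6.93 -0.13] [ 0.005 -0.003  0.353]
1.75 [15.48 -5.82 -0.11] [ 0.005 -0.003  0.353]
1.95 [17.22 -4.52 -0.1 ] [ 0.005 -0.003  0.383]
2.1 [18.28 -3.35 -0.1 ] [ 0.005 -0.003  0.433]
```

Call:
jog_arm(
  slide=[
    [0.5, -1.25, 0],
    [1.2, -2.45, 0],
    [2.05, -3.55, 0],
    [3.0, -4.55, 0],
    [4.05, -5.4, 0],
    [5.2, -6.1, 0],
    [6.45, -6.65, 0],
    [7.75, -7.05, 0],
    [9.05, -7.25, 0],
    [10.35, -7.3, 0],
  ],
  dr=[
    [0, 0, 0.02],
    [0, 0, 0.04],
    [0, 0, 0.06],
    [0, 0, 0.08],
    [0, 0, 0.105],
    [0, 0, 0.13],
    [0, 0, 0.16],
    [0, 0, 0.18],
    [0, 0, 0.22],
    [0, 0, 0.26],
  ],
  fingers=[1, 1, 1, 1, 1, 1, 1, 1, 1, 1],
)

```text
clock: 5.95
tcp_pos: [0.5062, 0.1667, 0.2482]
eef_rot: [-1.572, -0.092, -0.049]
force: [-1.8, -2.6, -1.6]
width: 0.0153
```

```bash
python3 - <<'E'
from h import *
s=bot.sense();print(s["joint_pos"].round(2),s["force"],s["torque"],s["width"],s["clock"])
A=Ro.from_rotvec(s["eef_rot"]).as_matrix();g=s["tcp_pos"]-.019*A[:,1];print("grasp",g)
H=np.array([.540,.1665,.162]);r=np.hypot(*(g-H)[[0,2]]);print(r,np.arctan2(g[2]-H[2],H[0]-g[0]))
th0=0;u=np.array([np.cos(.03),np.sin(.03),0]);r=.1115
for th,p in ((1.25,1.48),(1.5,1.57),(1.75,1.57),(1.95,1.6),(2.1,1.65)):
    M=tool(.03,p);G=H-u*np.cos(th+th0)*r+np.array([0,0,np.sin(th+th0)*r])
    d=rel(G+.019*M[:,1],M);print(th,d[0],d[1])
save("scene","s2.png")
E
```

```text
[ 0.18  0.15 -0.12  1.21 -0.02  0.15] [-1.77245572 -2.64586902 -1.5784607 ] [-0.59418685  0.81602734 -0.03339935] 0.015312154896701898 5.95
grasp [0.50444916 0.16672264 0.26712886]
0.11097720796576974 1.244704083750831
1.25 [ 0.05 -0.06 -0.12] [ 0.004 -0.003 -0.001]
1.5 [ 2.64 -0.37 -0.12] [ 0.004 -0.003  0.089]
1.75 [ 5.39  0.03 -0.11] [ 0.004 -0.003  0.089]
1.95 [ 7.41  0.83 -0.1 ] [ 0.004 -0.003  0.119]
2.1 [ 8.75  1.68 -0.09] [ 0.004 -0.003  0.169]
```

View pics/s2.png

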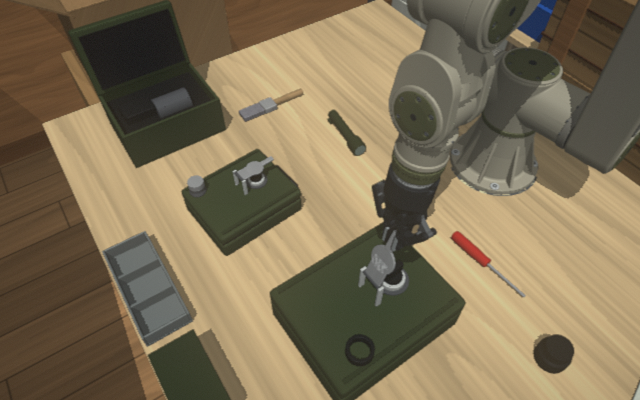

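The cover is about 1.25 rad up (scene 380,265) and still gripped. I'll carry on past upright.

Call:
jog_arm(
  slide=[
    [1.3, -0.25, 0],
    [2.65, -0.35, 0],
    [4.0, -0.25, 0],
    [5.4, 0.05, 0],
    [6.4, 0.4, 0],
    [7.4, 0.85, 0],
    [8.1, 1.25, 0],
    [8.75, 1.7, 0],
    [8.75, 1.7, 0],
    [8.75, 1.7, 0],
  ],
  dr=[
    [0, 0, 0.04],
    [0, 0, 0.09],
    [0, 0, 0.09],
    [0, 0, 0.09],
    [0, 0, 0.1],
    [0, 0, 0.12],
    [0, 0, 0.15],
    [0, 0, 0.17],
    [0, 0, 0.17],
    [0, 0, 0.17],
  ],
  fingers=[1, 1, 1, 1, 1, 1, 1, 1, 1, 1],
)

```text
clock: 7.0
tcp_pos: [0.5966, 0.1695, 0.2397]
eef_rot: [-1.574, 0.038, 0.08]
force: [0.8, -2.9, 3.1]
width: 0.0151
```

```bash
python3 - <<'E'
from h import *
s=bot.sense();print(s["joint_pos"].round(2),s["force"],s["torque"],s["width"],s["clock"])
A=Ro.from_rotvec(s["eef_rot"]).as_matrix();g=s["tcp_pos"]-.019*A[:,1];print("grasp",g)
H=np.array([.540,.1665,.162]);r=np.hypot(*(g-H)[[0,2]]);print(r,np.arctan2(g[2]-H[2],H[0]-g[0]))
E
```

```text
[0.14 0.47 0.3  1.47 0.01 0.12] [ 0.77912644 -2.93277683  3.06328172] [-0.66747851 -0.07137236  0.00650273] 0.015100041760713884 7.0
grasp [0.59798301 0.16955773 0.258685  ]
0.11273872419045128 2.1110029531248573
```

Now I'll release, rise, and move back over the vent.

Call:
jog_arm(
  slide=[
    [0, 0, 0],
    [0, 0, 0],
    [0, 0, 0],
    [0, -3, 0],
    [0, -6, 0],
    [-3, -8, 0],
    [-7, -8, 0],
    [-11, -8, 0],
    [-14, -8, 0],
    [-14, -8, 0],
  ],
  dr=[
    [0, 0, 0],
    [0, 0, 0],
    [0, 0, 0],
    [0, 0, 0],
    [0, 0, 0],
    [0, 0, -0.08],
    [0, 0, -0.08],
    [0, 0, -0.08],
    [0, 0, -0.08],
    [0, 0, -0.08],
  ],
  fingers=[-0.2, -0.2, -0.2, -0.2, -0.2, -0.2, -0.2, -0.2, -0.2, -0.2],
)

```text
clock: 8.0
tcp_pos: [0.4588, 0.167, 0.3313]
eef_rot: [-1.572, -0.026, 0.02]
force: [0.8, -0.4, 0.4]
width: 0.0513
```

Call:
jog_arm(
  slide=[
    [0, 0, 0],
    [0, 0, 0],
    [0, 0, 0],
    [0, 0, 0],
    [0, 0, 0],
    [0, 0, 0],
    [0, 0, 0],
    [0, 0, 0],
    [0, 0, 0],
    [0, 0, 0],
  ],
  dr=[
    [0, 0, 0],
    [0, 0, 0],
    [0, 0, 0],
    [0, 0, 0],
    [0, 0, 0],
    [0, 0, 0],
    [0, 0, 0],
    [0, 0, 0],
    [0, 0, 0],
    [0, 0, 0],
  ],
  fingers=[-0.2, -0.2, -0.2, -0.2, -0.2, -0.2, -0.2, -0.2, -0.2, -0.2],
)

```text
clock: 9.0
tcp_pos: [0.4625, 0.1666, 0.3298]
eef_rot: [-1.572, -0.024, 0.019]
force: [0.3, 1.0, -0.1]
width: 0.0511
```

Call:
jog_arm(
  slide=[
    [0, 0, 0],
    [0, 0, 0],
    [0, 0, 0],
    [0, 0, 0],
    [0, 0, 0],
    [0, 0, 0],
    [0, 0, 0],
    [0, 0, 0],
    [0, 0, 0],
    [0, 0, 0],
  ],
  dr=[
    [0, 0, 0],
    [0, 0, 0],
    [0, 0, 0],
    [0, 0, 0],
    [0, 0, 0],
    [0, 0, 0],
    [0, 0, 0],
    [0, 0, 0],
    [0, 0, 0],
    [0, 0, 0],
  ],
  fingers=[-0.2, -0.2, -0.2, -0.2, -0.2, -0.2, -0.2, -0.2, -0.2, -0.2],
)

```text
clock: 10.0
tcp_pos: [0.4625, 0.1666, 0.3298]
eef_rot: [-1.572, -0.024, 0.019]
force: [-0.2, -1.3, -0.1]
width: 0.0508
```

```bash
python3 - <<'E'
from h import *
s=bot.sense();print(s["tcp_pos"],s["joint_pos"].round(2),s["force"],s["width"],s["clock"])
R=[];ims=[]
for c in("wrist","scene","top"):
    ims.append(bot.get_image(c));r=bot.spot_point(c,"cap_grip")[:2];print(c,r,proj(c,np.array([.4855,.1665,.147])))
    if r:R.append(ray(c,r[0]["location"]))
    print(bot.spot_point(c,"cover_tongue")[:2])
if len(R)>1: print(tri(R))
cv2.imwrite("pics/w3.png",np.hstack([ims[0][:,120:520],ims[1][200:,240:520].repeat(2,0)[:400].repeat(1,1)])[:,:,::-1])
cv2.imwrite("pics/w3.png",np.vstack([ims[0],cv2.resize(ims[1][190:390,240:560],(640,400))])[:, :, ::-1][:800])
cv2.imwrite("pics/w3.png",cv2.resize(cv2.imread("pics/w3.png"),(480,600)))
E
```

```text
[0.46251479 0.1665774  0.32977028] [ 0.18  0.14  0.06  1.49 -0.    0.16] [-0.22348532 -1.28862717 -0.13873857] 0.05079021376122046 10.0
wrist [{'location': [324.1, 193.8], 'conf': 0.96}] [319.16418834 195.9380778 ]
[{'location': [319.0, 320.1], 'conf': 0.91}]
scene [{'location': [391.9, 265.1], 'conf': 0.96}] [393.46589877 268.40478787]
[{'location': [323.5, 309.5], 'conf': 0.62}]
top [{'location': [223.6, 213.8], 'conf': 0.79}] [221.64641382 214.87481738]
[{'location': [221.5, 122.3], 'conf': 0.74}]
(array([0.48497371, 0.16509232, 0.15030544]), [np.float64(7.355022672183296), np.float64(4.229456768246587), np.float64(3.5704679109244766)])
```

View pics/w3.png

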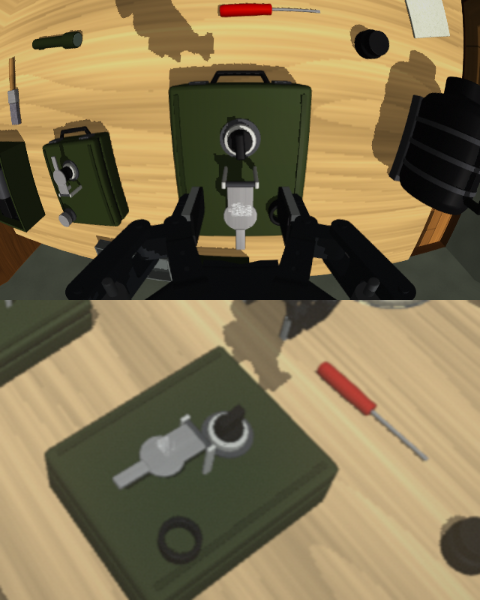

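```bash
python3 - <<'E'
from h import *
im=bot.get_image("wrist")
for i in range(2):
    r=bot.spot_point("wrist","cap_grip");print(r[0],plane("wrist",r[0]["location"],.147)); bot.get_image("wrist")
a=cv2.resize(im[145:235,270:370],None,fx=6,fy=6,interpolation=cv2.INTER_CUBIC)
cv2.imwrite("pics/c1.png",cv2.convertScaleAbs(a[:,:,::-1],alpha=2.0,beta=20))
E
```

```text
{'location': [319.7, 192.6], 'conf': 0.73} [0.48163521 0.16698752 0.147     ]
{'location': [320.2, 195.1], 'conf': 0.67} [0.48449945 0.16761414 0.147     ]
```

View pics/c1.png

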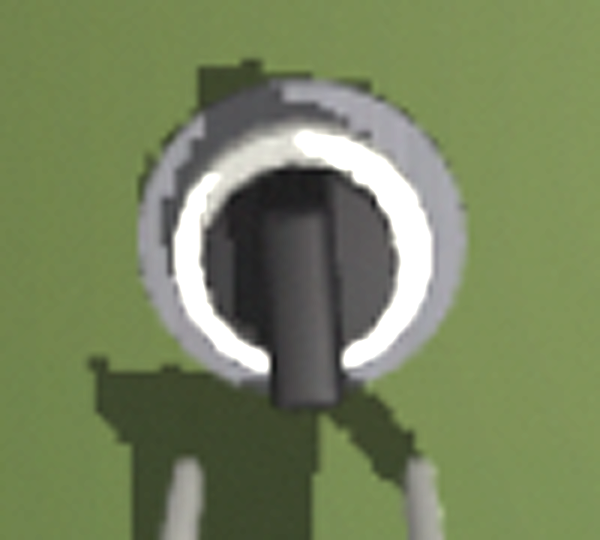

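```bash
python3 - <<'E'
from h import *
a=plane("wrist",(320,180),.154);b=plane("wrist",(321.3,211.7),.154);print(a,b,(a+b)/2,np.arctan2(*(b-a)[1::-1]))
# ring (base disc of vent) centre as check
print(plane("wrist",(270+303/6,145+245/6),.115))
C=np.array([.485,.1665,.147])
for az in (.05,):
  M=tool(az,np.pi/2)
  for dz in (.05,0): print(rel(C+[0,0,dz-.019],M))
E
```

```text
[0.46545095 0.16690913 0.154     ] [0.501326   0.16930173 0.154     ] [0.48338848 0.16810543 0.154     ] 0.06659380564872931
[0.48308818 0.1678233  0.115     ]
(array([ 2.2 , 15.18, -0.04]), array([ 0.002, -0.023,  0.003]))
(array([ 2.18, 20.18, -0.04]), array([ 0.002, -0.023,  0.003]))
```

Call:
jog_arm(
  slide=[
    [2.1, 4, 0],
    [2.1, 8, 0],
    [2.1, 12, 0],
    [2.1, 15, 0],
    [2.1, 17, 0],
    [2.1, 18.5, 0],
    [2.1, 19.8, 0],
    [2.1, 19.8, 0],
    [2.1, 19.8, 0],
  ],
  dr=[
    [0, -0.028, 0],
    [0, -0.028, 0],
    [0, -0.028, 0],
    [0, -0.028, 0],
    [0, -0.028, 0],
    [0, -0.028, 0],
    [0, -0.028, 0],
    [0, -0.028, 0],
    [0, -0.028, 0],
  ],
  fingers=[-0.2, -0.2, -0.2, -0.2, -0.2, -0.2, -0.2, -0.2, -0.2],
)

```text
clock: 11.6
tcp_pos: [0.4841, 0.1668, 0.132]
eef_rot: [-1.572, -0.046, 0.041]
force: [-0.6, 0.2, 1.2]
width: 0.0511
```

Call:
jog_arm(
  slide=[
    [0, 0, 0],
    [0, 0, 0],
    [0, 0, 0],
    [0, 0, 0],
    [0, 0, 0],
    [0, 0, 0],
  ],
  dr=[
    [0, 0, 0],
    [0, 0, 0],
    [0, 0, 0],
    [0, 0, 0],
    [0, 0, 0],
    [0, 0, 0],
  ],
  fingers=[1, 1, 1, 1, 1, 1],
  newtons=30,
)

```text
clock: 12.2
tcp_pos: [0.4847, 0.166, 0.1329]
eef_rot: [-1.574, -0.047, 0.039]
force: [-0.9, -4.8, 5.3]
width: 0.0131
```

```bash
python3 - <<'E'
from h import *
s=bot.sense();print(s["joint_pos"].round(2),s["force"],s["torque"],s["width"],s["clock"])
print(rel([.484,.1675,.131],tool(.055,np.pi/2)))
E
```

```text
[ 0.18  0.24 -0.3   1.03 -0.    0.12] [-0.85989548 -4.76025898  5.32376149] [-0.87602212  0.24329935 -0.04426068] 0.013137463615155763 12.2
(array([-0.06,  0.18,  0.15]), array([ 0.003, -0.   ,  0.005]))
```

Call:
jog_arm(
  slide=[
    [0, 0, 0],
    [0, 0, 0],
    [0, 0, 0],
    [0, 0, 0],
    [0, 0, 0],
    [0, 0, 0],
    [0, 0, 0],
    [0, 0, 0],
    [0, 0, 0],
    [0, 0, 0],
  ],
  dr=[
    [0, -0.12, 0],
    [0, -0.24, 0],
    [0, -0.36, 0],
    [0, -0.48, 0],
    [0, -0.6, 0],
    [0, -0.72, 0],
    [0, -0.84, 0],
    [0, -0.96, 0],
    [0, -1.08, 0],
    [0, -1.2, 0],
  ],
  fingers=[1, 1, 1, 1, 1, 1, 1, 1, 1, 1],
)

```text
clock: 13.2
tcp_pos: [0.4851, 0.1655, 0.1329]
eef_rot: [-1.348, -0.979, 0.976]
force: [-0.2, -6.6, 5.4]
width: 0.0133
```

Call:
jog_arm(
  slide=[
    [0, 0, 0],
    [0, 0, 0],
    [0, 0, 0],
  ],
  dr=[
    [0, 0, 0],
    [0, 0, 0],
    [0, 0, 0],
  ],
  fingers=[1, 1, 1],
)

```text
clock: 13.5
tcp_pos: [0.4851, 0.1655, 0.1329]
eef_rot: [-1.349, -0.975, 0.972]
force: [-0.4, -7.6, 5.3]
width: 0.0133
```

```bash
python3 - <<'E'
from h import *
s=bot.sense();print(s["joint_pos"].round(2),s["tcp_pos"],s["force"],s["torque"],s["width"],s["clock"])
print(rel(s["tcp_pos"],tool(.03+1.3,np.pi/2)))
E
```

```text
[ 0.18  0.24 -0.3   1.03 -0.01 -1.08] [0.48506645 0.16546829 0.13285677] [-0.37032114 -7.61155524  5.29418138] [-1.2130655   0.08236909  0.06409001] 0.013346919161865745 13.5
(array([0., 0., 0.]), array([ 0.006, -0.076, -0.003]))
```

Call:
jog_arm(
  slide=[
    [0, 0, 0],
    [0, 0, 0],
    [0, 0, 0],
  ],
  dr=[
    [0, -0.05, 0],
    [0, -0.08, 0],
    [0, -0.08, 0],
  ],
  fingers=[1, 1, 1],
)

```text
clock: 13.8
tcp_pos: [0.4851, 0.1656, 0.1329]
eef_rot: [-1.319, -1.036, 1.032]
force: [0.8, -7.1, 5.0]
width: 0.0131
```

```bash
python3 - <<'E'
from h import *
s=bot.sense();print(s["force"],s["torque"],s["width"],rel(s["tcp_pos"],tool(.03+1.3,np.pi/2))[1])
E
```

```text
[ 0.75284712 -7.0935495   5.00216924] [-1.1215619   0.04149731 -0.21344279] 0.013114417246374197 [ 0.006  0.004 -0.002]
```

Call:
jog_arm(
  slide=[
    [0, 0, 0],
    [0, 0, 0],
    [0, 0, 0],
    [0, 0, 0],
  ],
  dr=[
    [0, -0.04, 0],
    [0, -0.08, 0],
    [0, -0.12, 0],
    [0, -0.12, 0],
  ],
  fingers=[1, 1, 1, 1],
)

```text
clock: 14.2
tcp_pos: [0.4853, 0.1658, 0.133]
eef_rot: [-1.27, -1.123, 1.119]
force: [-0.0, -4.0, 5.1]
width: 0.0135
```

```bash
python3 - <<'E'
from h import *
s=bot.sense();print(s["force"],s["torque"],s["width"],rel(s["tcp_pos"],tool(.03+1.3,np.pi/2))[1])
E
```

```text
[-0.03857632 -4.03405292  5.1132216 ] [-0.73153964  0.00625911 -1.93788284] 0.013533627257528545 [ 0.006  0.121 -0.002]
```

The stop is reached: torque rises to -1.9 N m. I'll ease back slightly, open narrowly, and rise.

Call:
jog_arm(
  slide=[
    [0, 0, 0],
    [0, 0, 0],
    [0, 0, 0],
    [0, 0, 0],
    [0, 0, 0],
    [0, -3, 0],
    [0, -7, 0],
    [0, -11, 0],
    [0, -15, 0],
    [0, -18, 0],
  ],
  dr=[
    [0, 0.07, 0],
    [0, 0.07, 0],
    [0, 0.07, 0],
    [0, 0.07, 0],
    [0, 0.07, 0],
    [0, 0.07, 0],
    [0, 0.07, 0],
    [0, 0.07, 0],
    [0, 0.07, 0],
    [0, 0.07, 0],
  ],
  fingers=[1, 0.2, 0.2, 0.2, 0.2, 0.2, 0.2, 0.2, 0.2, 0.2],
)

```text
clock: 15.2
tcp_pos: [0.4838, 0.1674, 0.3145]
eef_rot: [-1.295, -1.076, 1.07]
force: [0.1, -0.3, -0.8]
width: 0.0343
```

Call:
jog_arm(
  slide=[
    [-2, 0, 0],
    [-5, 0, 0],
    [-8, 0, 0],
    [-8, 0, 0],
    [-8, 0, 0],
    [-8, 0, 0],
  ],
  dr=[
    [0, 0.14, 0],
    [0, 0.28, 0],
    [0, 0.42, 0],
    [0, 0.56, 0],
    [0, 0.7, 0],
    [0, 0.7, 0],
  ],
  fingers=[0.2, 0.2, 0.2, 0.2, 0.2, 0.2],
)

```text
clock: 15.8
tcp_pos: [0.4687, 0.0884, 0.3119]
eef_rot: [-1.506, -0.538, 0.534]
force: [-0.1, 0.2, -0.5]
width: 0.0339
```

```bash
python3 - <<'E'
from h import *
s=bot.sense();print(s["clock"],s["tcp_pos"],s["force"],s["qd"].round(2))
ims=[]
for c in("wrist","scene","top"):
    im=bot.get_image(c);u,v=proj(c,np.array([.51,.167,.15])).round().astype(int);print(c,u,v)
    h=45 if c!="wrist" else 70
    a=im[max(v-h,0):v+h,max(u-h,0):u+h];ims.append(cv2.resize(a,(260,260),interpolation=cv2.INTER_CUBIC))
cv2.imwrite("pics/e1.png",cv2.convertScaleAbs(np.hstack(ims)[:,:,::-1],alpha=1.7,beta=15))
E
```

```text
15.8 [0.46869725 0.08836763 0.31186905] [-0.09966369  0.22497948 -0.46324749] [ 0.01  0.    0.    0.   -0.   -0.12]
wrist 351 252
scene 383 274
top 222 201
```

View pics/e1.png

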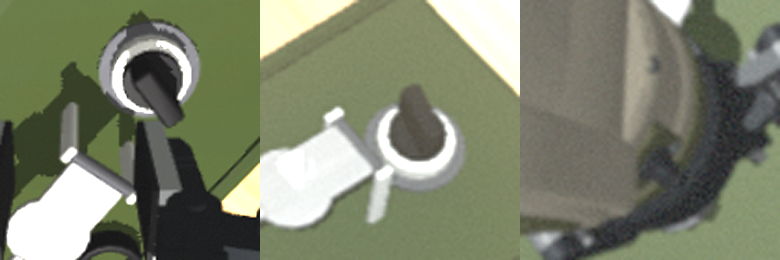

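The cover is still open and the bar has turned. The arm hides it in the top view, so I'll move aside and measure the bar angle.

Call:
jog_arm(
  slide=[
    [-5, 0, 3],
    [-10, 0, 5],
    [-15, 0, 7],
    [-19, 0, 8],
    [-22, 0, 9],
    [-22, 0, 9],
    [-22, 0, 9],
  ],
  dr=[
    [0, 0, 0],
    [0, 0, 0],
    [0, 0, 0],
    [0, 0, 0],
    [0, 0, 0],
    [0, 0, 0],
    [0, 0, 0],
  ],
  fingers=[0.2, 0.2, 0.2, 0.2, 0.2, 0.2, 0.2],
)

```text
clock: 16.65
tcp_pos: [0.2416, 0.0188, 0.3117]
eef_rot: [-1.507, -0.541, 0.533]
force: [-0.1, -1.0, -0.2]
width: 0.0344
```

```bash
python3 - <<'E'
from h import *
s=bot.sense();print(s["clock"],s["tcp_pos"],s["force"])
ims=[];C=np.array([.4845,.167,.154])
for c in("scene","top"):
    im=bot.get_image(c);u,v=proj(c,C).round().astype(int);print(c,u,v)
    for a in (0,1,1.15,1.3,1.45):
        d=np.array([np.cos(a+.03),np.sin(a+.03),0])*.02;print(a,((proj(c,C+d)-[u-25,v-25])*8).round(),((proj(c,C-d)-[u-25,v-25])*8).round())
    print(bot.spot_point(c,"cover_tongue")[:1],proj(c,np.array([.646,.168,.17])))
    ims.append(cv2.resize(im[v-25:v+25,u-25:u+25],(400,400),interpolation=cv2.INTER_CUBIC))
cv2.imwrite("pics/e2.png",cv2.convertScaleAbs(np.hstack(ims)[:,:,::-1],alpha=1.7,beta=15))
E
```

```text
16.65 [0.24162911 0.01878591 0.31169251] [-0.07946092 -1.04586633 -0.2029475 ]
scene 395 266
0 [130. 247.] [261. 161.]
1 [208. 279.] [184. 130.]
1.15 [221. 278.] [172. 131.]
1.3 [233. 275.] [160. 134.]
1.45 [244. 270.] [149. 138.]
[{'location': [324.9, 307.5], 'conf': 0.67}] [322.84186776 306.84905848]
top 220 215
0 [205. 110.] [199. 290.]
1 [129. 152.] [276. 248.]
1.15 [122. 164.] [283. 236.]
1.3 [117. 176.] [288. 224.]
1.45 [114. 190.] [291. 210.]
[{'location': [221.8, 124.1], 'conf': 0.71}] [223.09124962 124.14597379]
```

View pics/e2.png

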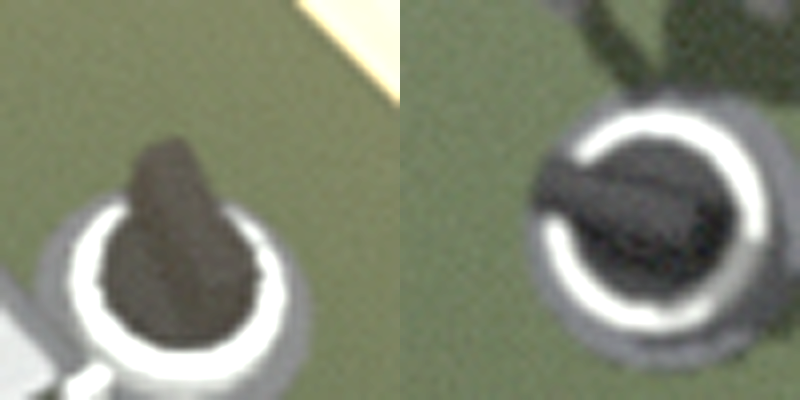

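```bash
python3 -c "
from workcell import bot
print(bot.sense()['clock']);print(bot.sign_off())"
```

```text
16.85
the job is handed in; nothing more can be done
None
```

The larger case is vented: the dust cover is folded right back and lying open, and the cap is unscrewed to its stop. I handed the job in at 16.85 s with the arm clear of everything.

**Cover:** I gripped it by the tongue and swung it to about 2.1 rad, then let it sink open. In the last pictures the tongue is within about 2 pixels of where a fully folded cover would put it, in both the scene and top views.

**Cap:** I turned it anticlockwise until the twisting moment on the tool jumped to about 1.9 N m at roughly 1.3 rad, which marks the stop. I eased back slightly before letting go. The bar's angle in the top view reads about 1.3 to 1.4 rad by eye, which fits the stop.

**Problems on the way:**
- My first approach to the tongue, at 45°, ran joint 3 to -1.02 of its -1.03 limit. I re-approached at about 70° without touching anything.
- One three-camera fix on the cap disagreed by up to 7 mm. I placed the grasp from the wrist picture of the bar and ring instead, and it held.

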